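# Jog the bench ink mixer by its bayonet lid

## Robot

A 6-joint arm with a two-finger parallel gripper is mounted at the origin on a cart in front of the work surface, level with it; the furniture and walls round the work are solid. World frame = base frame: x ahead of the robot, y to its left, z up, the work surface at z = 0. Lengths are in m, angles in rad, forces in N, time in s.
With the tool pointing down it reaches from about 0.425 to 0.95 m from the base axis. Payload 14.7 kg.
Tool frame: the origin (TCP) lies where the fingers leave the gripper's body, on its centre line; the fingertips stand 73 mm ahead of it and the grasp point (between the pads) lies 54 mm ahead of it (robot.tcp_to_tips is the distance from the TCP to the fingertips, in m); x points along the fingers, y is the direction in which the jaws open and shut, and the axes are right-handed (so a half turn about x gives the same grasp; the last joint's range is limited). The gripper opens to 85 mm and grips with 20 to 120 N. Pads are 22 mm wide; open, the fingers measure 114 mm over their backs; the gripper's body (76 mm by 85 mm) begins 54 mm behind the grasp point. The pads swing forward as they close: fully open they stand 13 mm farther back than shut.
Start: joints at [1.055, 0.48, 1.596, -0, 1.065, -0.047], TCP at [0.294, 0.58, 0.304] pointing down, gripper open.
Joint ranges: [-2.75, 2.75], [-0.82, 2.05], [0.23, 2.67], [-1.56, 4.7], [0.09, 2.69], [-2.92, 2.92]. Speed limits (rad/s): [1.89, 1.89, 2.39, 3.01, 3.01, 3.01].

## Interface

Orientations are given as a unit quaternion [x, y, z, w].
In Python, from bench import get_obs, camera, get_calibration, hand_in, search_frame, outline_of, place_of, robot gives the robot as it stands.
- The arm moves only by the tool step_arm, never from a script. Its argument "rows" is a list that holds one entry, the list of rows, each a list of 7 numbers: the shift along the tool's x, y, z in cm, then the turn, a rotation vector about the tool's x, y, z in rad, then the opening, from -1 (shut) to 1 (fully open). In form: [[[x, y, z, rx, ry, rz, gripper], ...]]. A call has 1 to 10 rows; each row shifts and turns the commanded pose from where the row before left it, along the tool's axes as they then stand; what a row does not reach is not made up. A row lasts 1/8 s, in which the tool goes at most 62.5 mm and 10.7 degrees, less where a joint would pass 70% of its speed; a pose out of reach is approached as far as the arm can. A call with a gripper value outside its range is refused whole. The fingers move at their own pace and stop on an object; the grip force is fixed at half the most. Time passes only in rows, so rows that do not move let the fingers close. It gives the time, the measured TCP pose, the force and the opening at its end, in the units of the state.
- get_obs(): the state, without advancing time (a new reading comes with each control period).
- camera(name): name is "side" or "top"; returns the picture (400x640x3 uint8, red, green, blue); there is no depth.
- get_calibration(name): a dict with "fovy" (degrees; the focal length in pixels is half the picture's height over the tangent of half this angle, whatever the lens; pixels are square), "cx", "cy" (the principal point, pixels), "R" (3x3) and "t" (3): a world point X has camera coordinates R X + t. Camera axes: x right, y down, z forward; pixel columns grow to the right and rows downward; lengths in m; the calibration is good to about 2 mm. A picture is of the moment at which its call begins. get_calibration takes no time and is no camera call.
- hand_in(): hands the job in, once; it reports no verdict.
Trained networks look in the newest picture that a camera, given by its name, has taken for a name from the list of things; names that differ only in an ending like _2 or _b are one class to them, and where a whole thing is asked for, a point or a joint stands for the part that bears it (a point fixed in the world has none). Each returns a list of dicts, best first, with "conf" (0 to 1); they miss things now and then, are a little off and sometimes report something else, mostly with a low value. They report only what shows in the picture. A call takes as long as a camera call.
- search_frame(target, camera): "at" ([x, y, z] in m, in world coordinates, good to about 4 mm: the middle of the surface that is visible of it).
- outline_of(target, camera): "pixels" (400x640 bool, what is visible of it).
- place_of(target, camera): "at" ([x, y, z] in m, in world coordinates, good to about 4 mm: a listed point, or the origin of a listed thing).
The state is a dict: "time": time; "joints": joint angles; "joint_vel": joint speeds; "tau": joint torques, N m; "ee_pos": TCP position; "orientation": TCP orientation; "ft_force": force on the tool from outside, world axes, zero at the start; "ft_torque": the same for the moment, N m; "width": opening from 0.0 (shut) to 1.0 (fully open).
Only numpy, scipy, OpenCV 4.12 (cv2) and the standard library are available. Lean on these libraries where they do the work, as an engineer would, in place of code of your own. Each camera call takes 0.05 s, during which the arm holds its last target. There are 200 camera calls.

## Task

Get the bench mixer ready and jog it: slide its transport lock all the way to its end stop, away from the collar, then fit the loose lid into the collar so that it sits fully down, and twist it clockwise to the half-way mark (the round pin beside the collar), well short of the lock. The lid springs back if let go, so finish while still gripping it there, half-way turned; leave the other things on the table where they stand.

Things in the scene. Friction and masses are not known exactly. Their poses are not given: they have to be found in the camera images.
- mixer: Low grey bench mixer fixed to the table, 136 (its x) by 243 (its y) mm, deck 70 mm above the table. Origin on the table under the centre of its round steel collar; z up, yaw varies. Runs from y=+68 to y=-175 mm, the transport lock on the -y part. Steel marks by the collar, the same on both sides, clockwise from each slot: thin rib (0 rad), round pin (half-way, 0.6), wide block (lock, 1.2).
- collar (a point): Centre of the collar's mouth, level with its top rim (92 mm above the table); axes as the mixer's. Collar: outer radius 46 mm; inward lip 6 mm thick of inner radius 31 mm, with two slots 19 mm wide, out to 41 mm, on the mixer's +x and -x. The lid's lugs enter there, so it goes in with its handle along the mixer's x, either way round. Clearance 1.5 mm round the plug, 2.5 mm beside each lug.
- transport_lock (a joint): How far the transport lock is slid, m: 0 to 0.040 (end stop), growing towards the mixer's -y; starts at 0 to 0.012. Friction about 1.5 N, stays where left. Its flat steel tongue (26 mm wide, 3 mm thick, top 98 mm above the table) lies across the collar and blocks the lid until slid clear.
- lock_grip (a point): Middle of the upright grip fin of the transport lock, 124 mm above the table, moving with it. The black fin is 32 mm along the mixer's x, 12 mm thick along its y; it rises from 98 mm (tongue top) to 134 mm above the table, so pinch it across its y and move it to the mixer's -y.
- lid: Loose bayonet lid, 0.15 kg, same under a half turn; origin at the centre of its underside, z up. Plug radius 29.5, height 17 mm; two lugs on its x axis at the bottom, 14 mm wide, 6 high, 38 mm out; aluminium flange, radius 42 mm, z=17 to 23. It starts lugs down on the table, yaw within 0.9 rad. Fully down in the collar its flange rests on the rim, its origin 75 mm above the table.
- lid_handle (a point): Middle of the lid's black bar handle, 45 mm above the lid's underside; axes as the lid's. The handle lies along the lid's x: 60 mm long, 14 mm thick (y), from z=23 to 57 mm above the underside.
- drive_ring (a joint): Turn of the sprung ring inside the collar whose dogs take the lid's lugs, rad, growing clockwise seen from above: 0 rest and entry, 0.6 half-way mark, 1.2 lock (end of travel). It turns with the lid, with about 0.04 rad of play; its spring (0.15 N m per rad, 0.09 N m at half-way) drives it back; let go, the lid returns to about 0.3 or less, where friction stops it.
- ink_tin_red: Bystander: ink tin, 72 mm across, 74 mm high; origin under its centre.
- tape_black: Bystander: small black roll of tape, 58 mm across, 19 mm high; origin under its centre.
- staple_pack: Bystander: small pale carton, 55x100x38 mm; origin under its centre.

How it is judged:
On the way, in this order (a step that is already met when the one before it is completed fails the run):
1. the transport lock is slid to its end stop (value of joint transport_lock above 0.036 m), for 0.2 s.
2. the lid sits fully down in the collar (z of lid in the frame of mixer below 0.0785 m and horizontal distance between lid and collar below 0.004 m and angle between the z axis of lid and the z axis of mixer, either way round below 0.06 rad), for 0.2 s.
3. the lid, seated and gripped, is twisted to the half-way mark (all of step 2 and value of joint drive_ring between 0.45 and 0.75 rad and contact force between the fingers and lid above 2 N), for 0.2 s.
At the end, for the whole second after the job is handed in: The transport lock is at its end stop (within 4 mm); the lid sits in the collar, fully down (within 3.5 mm), centred within 4 mm and level; it is twisted to 0.6 rad within 0.15 and still there, with the fingers gripping it (all of step 3 and value of joint transport_lock above 0.036 m and velocity of joint drive_ring between -0.1 and 0.1 rad/s); the arm keeps its last pose, push and grip.
It fails at once if the lid is twisted on towards the lock (ring beyond 1.0 rad) (value of joint drive_ring above 1 rad).
It fails at once if the ink tin is pushed away (more than 20 mm) (distance of ink_tin_red from where it was at the start of the episode above 0.02 m).
It fails at once if the tape roll is pushed away (more than 20 mm) (distance of tape_black from where it was at the start of the episode above 0.02 m).
It fails at once if the carton is pushed away (more than 20 mm) (distance of staple_pack from where it was at the start of the episode above 0.02 m).
It also fails if it takes over 54 s, if anything falls off the work surface, if the arm or the gripper's body presses on something with over 40 N, if the wrist force passes 120 N, or if a joint passes its speed limit or range.

## Working session

There is one attempt and no reset: what is moved stays moved. The work goes in short steps, Python scripts to look and compute and a tool call to move; the robot and the scene stay as the last step left them, time stands still between calls to the robot, and variables do not carry over. Pictures are saved under pics/ and viewed, about 8 in all and at most 12, crops included, and the job is handed in when it is done.

Besides the shell and the picture viewer there is one more tool, called after "Call:" as a command line: name --argument value ..., lists and objects as JSON in quotes. step_arm: Moves the arm, as the interface text tells. Its arguments: {"type":"object","properties":{"rows":{"type":"array"}},"required":["rows"]}

```bash
mkdir -p pics; python3 - <<'E'
from bench import *
import cv2,numpy as np
for c in("top","side"):
    im=camera(c);cv2.imwrite(f"pics/{c}0.png",im[:,:,::-1])
    k=get_calibration(c);R=np.array(k["R"]);print(c,k["fovy"],-R.T@np.array(k["t"]),R.round(2).tolist())
    for n in["mixer","collar","lock_grip","lid","lid_handle","ink_tin_red","tape_black","staple_pack"]:
        print(n,[(round(d["conf"],2),np.round(d["at"],3).tolist()) for d in place_of(n,c)[:2]])
o=get_obs();print(o)
E
```

```text
top 47.7834729029492 [0.34497306 0.03624553 1.41434684] [[-0.02, -1.0, -0.01], [-0.98, 0.02, -0.17], [0.17, 0.01, -0.99]]
mixer [(0.72, [0.504, -0.098, -0.003])]
collar [(0.78, [0.506, -0.094, 0.094])]
lock_grip [(0.76, [0.486, -0.199, 0.122])]
lid []
lid_handle [(0.9, [0.488, 0.284, 0.046]), (0.44, [0.718, -0.312, -0.002])]
ink_tin_red [(0.75, [0.719, -0.311, 0.001]), (0.53, [0.506, -0.094, -0.004])]
tape_black [(0.5, [0.721, 0.038, 0.002]), (0.32, [0.719, -0.312, 0.0])]
staple_pack [(0.56, [0.439, 0.428, 0.004])]
side 56.668033078593155 [0.52048827 0.87435704 0.74375903] [[-0.99, -0.11, 0.02], [-0.08, 0.59, -0.8], [0.08, -0.8, -0.6]]
mixer [(0.77, [0.504, -0.101, 0.005])]
collar [(0.64, [0.506, -0.094, 0.089])]
lock_grip [(0.64, [0.487, -0.2, 0.123])]
lid [(0.83, [0.488, 0.281, 0.002])]
lid_handle [(0.71, [0.492, 0.283, 0.043])]
ink_tin_red [(0.77, [0.726, -0.321, -0.002]), (0.68, [0.722, 0.034, -0.002])]
tape_black [(0.63, [0.72, 0.038, -0.0])]
staple_pack [(0.58, [0.437, 0.428, 0.001])]
{'time': 0.9, 'joints': array([ 1.05540197e+00,  4.80198038e-01,  1.59626327e+00, -1.76831293e-05,
        1.06510527e+00, -4.65983957e-02]), 'joint_vel': array([ 3.90247416e-05,  1.04865280e-03,  8.78498355e-04,  7.82510455e-04,
       -4.48944376e-04,  1.05803968e-03]), 'tau': array([ 9.48282468e-04, -9.50513148e+01, -4.30627835e+01,  3.16768437e-04,
        1.00756697e-03, -3.44063039e-05]), 'ee_pos': array([0.29366889, 0.57989239, 0.30391154]), 'orientation': array([ 0.16423523,  0.68776337, -0.16422055,  0.687779  ]), 'ft_force': array([ 0.0536351 ,  0.58008492, -0.12554378]), 'ft_torque': array([ 0.05363981, -0.01475322, -0.00736398]), 'width': 0.9958122767839879}
```

View pics/top0.png

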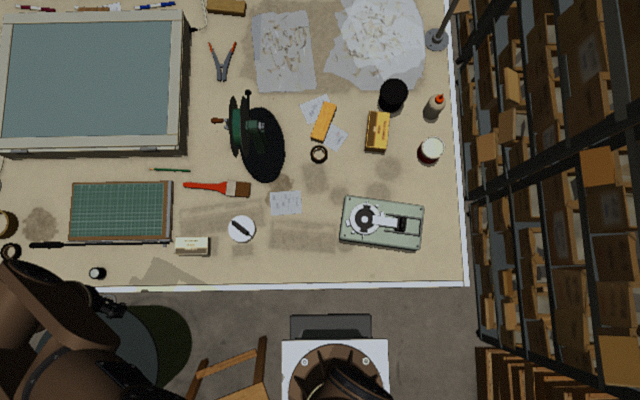

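View pics/side0.png

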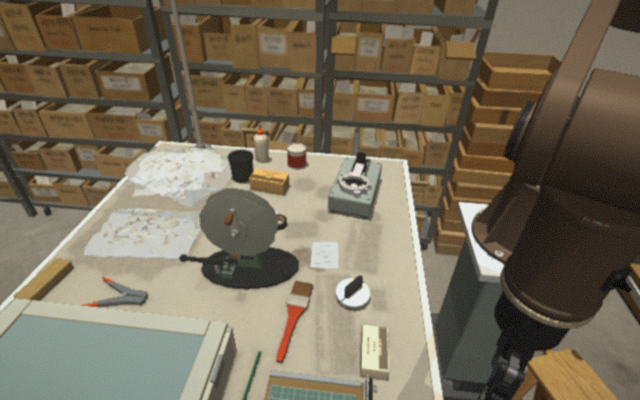

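The top view shows the lid at about (242,229), the mixer at (381,222) with its fin near (402,225), the tin at (430,150), the tape at (319,154) and the carton at (192,245). The side view agrees. Next I'll measure yaws.

```bash
cat > h.py <<'E'
from bench import *
import cv2,numpy as np
from scipy.spatial.transform import Rotation as Ro
def ray(c,uv,z):
    k=get_calibration(c);R=np.array(k["R"]);t=np.array(k["t"]);f=200/np.tan(np.radians(k["fovy"])/2)
    uv=np.atleast_2d(uv).astype(float);d=np.c_[(uv[:,0]-k["cx"])/f,(uv[:,1]-k["cy"])/f,np.ones(len(uv))]@R
    C=-R.T@t;return C[:2]+d[:,:2]*((z-C[2])/d[:,2])[:,None]
def proj(c,X):
    k=get_calibration(c);f=200/np.tan(np.radians(k["fovy"])/2);p=np.atleast_2d(X)@np.array(k["R"]).T+k["t"]
    return p[:,:2]/p[:,2:]*f+[k["cx"],k["cy"]]
def rect(P): # centre, long-axis yaw, sizes
    b=cv2.boxPoints(cv2.minAreaRect(np.float32(P)*1000))/1000
    e=[b[1]-b[0],b[2]-b[1]];n=[np.linalg.norm(x) for x in e];l=e[int(n[1]>n[0])]
    return b.mean(0).round(4),round(float(np.arctan2(l[1],l[0])),3),np.round(n,4)
def crop(c,u0,v0,w,h,s,name,im=None):
    im=camera(c) if im is None else im
    cv2.imwrite(name,cv2.resize(im[v0:v0+h,u0:u0+w,::-1],None,fx=s,fy=s,interpolation=cv2.INTER_CUBIC))
def chains():
    o=get_obs();R=Ro.from_quat(o["orientation"]).as_matrix();return o,R
def move(g,yaw,z=None):
    """tool-frame shift/turn to put grasp point at g with tool down, jaw axis at yaw (mod pi)"""
    o,R=chains();p=np.array(o["ee_pos"]);best=None
    for a in(yaw,yaw+np.pi):
        y=np.array([np.cos(a),np.sin(a),0]);x=np.array([0,0,-1.]);G=np.c_[x,y,np.cross(x,y)]
        rv=Ro.from_matrix(R.T@G).as_rotvec()
        if best is None or np.linalg.norm(rv)<np.linalg.norm(best):best=rv
    tgt=np.array(g)-[0,0,-0.054]
    print("shift cm",(R.T@(tgt-p)*100).round(2),"rot",best.round(3),"| t",round(o["time"],2),"p",p.round(4),"q6",round(o["joints"][5],2),"F",np.round(o["ft_force"],1),"w",round(o["width"],3),"jawyaw",round(float(np.arctan2(R[1,1],R[0,1])),3),"tilt",np.round(R[:2,0],3))
E
python3 - <<'E'
from h import *
for c in("top","side"):
    im=camera(c)
    if c=="top":
        for i,(u,v,w,h) in enumerate([(202,190,80,80),(330,180,100,80)]):crop(c,u,v,w,h,6,f"pics/c{i}.png",im)
    for n,z in(("lid_handle",.057),("mixer",.07),("lock_grip",.134),("lid",.023)):
        for d in outline_of(n,c)[:1]:
            m=d["pixels"];ys,xs=np.nonzero(m);print(c,n,round(d["conf"],2),len(xs),xs.min(),xs.max(),ys.min(),ys.max(),rect(ray(c,np.c_[xs,ys],z)))
o,R=chains();print(R.round(3).tolist())
E
cd pics; python3 -c "
import cv2,numpy as np
a=cv2.imread('c0.png');b=cv2.imread('c1.png');cv2.imwrite('cc.png',np.vstack([cv2.resize(a,(300,300)),np.zeros((1,300,3),np.uint8)])) if 0 else cv2.imwrite('cc.png',np.hstack([cv2.resize(a,(320,320)),cv2.resize(b,(480,384))[:320]]))"
```

```text
top lid_handle 0.97 623 227 256 214 241 (array([0.4843, 0.2739], dtype=float32), 0.465, array([0.0789, 0.0837], dtype=float32))
top mixer 0.91 3709 339 423 195 250 (array([ 0.4946, -0.1496], dtype=float32), 1.41, array([0.1386, 0.2454], dtype=float32))
top lock_grip 0.8 344 372 406 216 231 (array([ 0.4829, -0.1614], dtype=float32), 1.554, array([0.0428, 0.097 ], dtype=float32))
top lid 0.91 550 228 254 215 240 (array([0.4888, 0.278 ], dtype=float32), -0.784, array([0.08  , 0.0779], dtype=float32))
side lid_handle 0.86 786 336 369 276 306 (array([0.4899, 0.3114], dtype=float32), -1.153, array([0.0788, 0.0785], dtype=float32))
side mixer 0.74 2450 328 381 153 217 (array([ 0.4958, -0.1321], dtype=float32), 1.425, array([0.1402, 0.3605], dtype=float32))
side lock_grip 0.77 277 352 366 152 176 (array([ 0.49 , -0.131], dtype=float32), 1.543, array([0.0412, 0.1481], dtype=float32))
side lid 0.58 821 336 369 275 306 (array([0.4889, 0.2823], dtype=float32), -1.141, array([0.0854, 0.0846], dtype=float32))
[[0.0, 0.452, 0.892], [-0.0, 0.892, -0.452], [-1.0, -0.0, 0.0]]
```

View pics/cc.png

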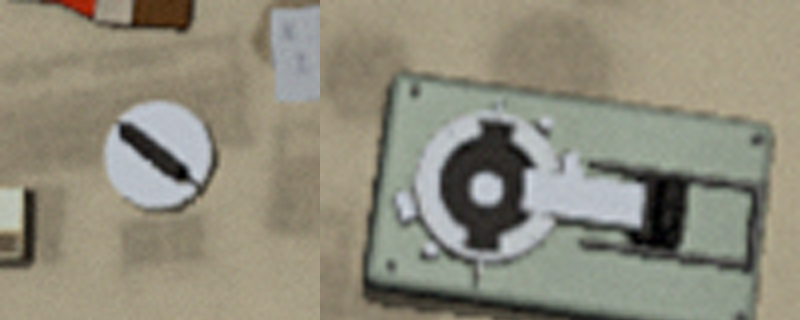

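```bash
cat > fit.py <<'E'
from h import *
from scipy.optimize import minimize
from scipy.ndimage import map_coordinates as mc
def W(P,p):
    c,s=np.cos(p[2]),np.sin(p[2]);return np.c_[P[:,0]*c-P[:,1]*s+p[0],P[:,0]*s+P[:,1]*c+p[1],P[:,2]]
def run(f,x0,d=(.004,.004,.08)):
    x0=np.array(x0,float);S=np.vstack([x0,x0+np.diag(d)]);S=S-np.array(d)/3
    r=minimize(f,x0,method="Nelder-Mead",options=dict(initial_simplex=S,xatol=1e-5,fatol=1e-4));return r.x.round(4),round(r.fun,2)
def gray(c,n=3): return np.mean([camera(c).astype(float).mean(2) for _ in range(n)],0)
def samp(g,c,P): uv=proj(c,P);return mc(g,[uv[:,1],uv[:,0]],order=1)
def boxhull(p,c,lo,hi):
    P=np.array([[x,y,z] for x in(lo[0],hi[0]) for y in(lo[1],hi[1]) for z in(lo[2],hi[2])])
    return cv2.convexHull(np.float32(proj(c,W(P,p))))[:,0]
def hullmask(h,shape,s=4):
    m=np.zeros((shape[0]*s,shape[1]*s),np.uint8);cv2.fillPoly(m,[np.int32(((h+.5)*s-.5)*16)],255,shift=4)
    return cv2.resize(m,(shape[1],shape[0]),interpolation=cv2.INTER_AREA)/255.
def fit_collar(c,g,x0):
    q=np.arange(-.05,.0501,.0006);X,Y=np.meshgrid(q,q);X=X.ravel();Y=Y.ravel();r=np.hypot(X,Y)
    ok=~((abs(X)<.017)&(Y<0));slot=(abs(Y)<.0095)&(r<.041)
    b=ok&(r>.031)&(r<.045)&~slot;d=ok&(r<.041)&(r>.024)&((r<.031)|slot)
    Z=np.full(len(X),.092);P=np.c_[X,Y,Z]
    return run(lambda p:samp(g,c,W(P[d],p)).mean()-samp(g,c,W(P[b],p)).mean(),x0)
def fit_box(m,c,x0,lo,hi):
    def f(p):
        a=hullmask(boxhull(p,c,lo,hi),m.shape);return -100*np.minimum(a,m).sum()/np.maximum(a,m).sum()
    return run(f,x0)
def fit_handle(c,g,x0,z0=0.):
    t=np.linspace(0,2*np.pi,80)
    def f(p):
        fl=cv2.convexHull(np.float32(proj(c,W(np.c_[.041*np.cos(t),.041*np.sin(t),0*t+z0+.023],p))))[:,0]
        a=hullmask(boxhull(p,c,(-.03,-.007,z0+.023),(.03,.007,z0+.057)),g.shape);b=np.clip(hullmask(fl,g.shape)-a,0,1)
        return (a*g).sum()/a.sum()-(b*g).sum()/b.sum()
    return run(f,x0)
E
python3 - <<'E'
from fit import *
for c in("top","side"):
    g=gray(c);print(c,"collar",fit_collar(c,g,(.505,-.095,-.17)))
    m=outline_of("mixer",c)[0]["pixels"].astype(float);print("mixerbox",fit_box(m,c,(.505,-.095,-.17),(-.068,-.175,0),(.068,.068,.07)))
    for y in(.5,.8):print("lid",fit_handle(c,g,(.488,.282,y)))
    print("lock",[np.round(d["at"],4) for _ in range(2) for d in place_of("lock_grip",c)[:1]])
E
```

```text
top collar (array([ 0.5045, -0.0977, -0.1596]), np.float64(-119.49))
mixerbox (array([ 0.5049, -0.0973, -0.1472]), np.float64(-96.04))
lid (array([0.4875, 0.2788, 0.9111]), np.float64(-124.23))
lid (array([0.4879, 0.2806, 0.9072]), np.float64(-125.55))
lock [array([ 0.4865, -0.1987,  0.1253]), array([ 0.4865, -0.1987,  0.1253])]
side collar (array([ 0.5038, -0.0963, -0.1902]), np.float64(-66.14))
mixerbox (array([ 0.5027, -0.11  , -0.1559]), np.float64(-92.08))
lid (array([0.4871, 0.2812, 0.9737]), np.float64(-145.71))
lid (array([0.4872, 0.2803, 1.0039]), np.float64(-145.71))
lock [array([ 0.4871, -0.2003,  0.1219]), array([ 0.4871, -0.2003,  0.1219])]
```

Mixer ≈ (0.504,-0.097), yaw ≈ -0.157. Lid ≈ (0.488,0.280), handle yaw ≈ 0.907. Fin ≈ (0.487,-0.1995). The views agree, and the crop confirms the angles.

Call:
step_arm --rows '[[[0,-3,5.1,0,0,0,1],[0,-3,5.1,0,0,0,1],[0,-3,5.1,0,0,0,1],[0,-3,5.1,0,0,0,1],[0,-3,5.1,0,0,0,1],[0,-3,5.1,0,0,0,1],[0,-5.3,2.75,0,0,0,1],[0,-5.3,2.75,0,0,0,1],[0,-5.3,2.75,0,0,0,1],[0,-5.3,2.75,0,0,0,1]]]'

```text
time: 3.25
ee_pos: [0.4875, 0.0404, 0.3042]
orientation: [0.164, 0.688, -0.164, 0.688]
ft_force: [1.0, -0.2, -0.3]
width: 1.003
```

Call:
step_arm --rows '[[[0,-5.3,2.75,0,0,0,1],[0,-5.3,2.75,0,0,0,1],[0,-5.3,2.75,0,0,0,1],[0,-5.3,2.75,0,0,0,1],[0,0,0,-0.155,0,0,1],[0,0,0,-0.156,0,0,1],[0,0,0,0,0,0,1]]]'

```text
time: 4.12
ee_pos: [0.49, -0.1968, 0.3039]
orientation: [0.056, 0.705, -0.056, 0.705]
ft_force: [-0.8, -0.2, 0.4]
width: 0.995
```

```bash
python3 -c "
from h import *
move((.487,-.1995,.122),1.413)"
```

```text
shift cm [12.79 -0.31 -0.25] rot [-0.001  0.    -0.   ] | t 4.12 p [ 0.49   -0.1968  0.3039] q6 -1.85 F [-0.8 -0.2  0.4] w 0.995 jawyaw 1.412 tilt [ 0. -0.]
```

Call:
step_arm --rows '[[[4,-0.3,-0.25,0,0,0,1],[4,0,0,0,0,0,1],[3,0,0,0,0,0,1],[1.8,0,0,0,0,0,0],[0,0,0,0,0,0,-1],[0,0,0,0,0,0,-1],[0,0,0,0,0,0,-1],[0,0,0,0,0,0,-1]]]'

```text
time: 5.12
ee_pos: [0.4875, -0.1995, 0.177]
orientation: [0.056, 0.704, -0.056, 0.705]
ft_force: [-1.9, -0.8, 7.0]
width: 0.129
```

```bash
python3 -c "
from h import *
crop('top',330,180,100,80,6,'pics/f.png')
move((.487,-.1995,.122),1.413)"
```

```text
shift cm [ 0.1  -0.01 -0.05] rot [-0.001  0.002  0.001] | t 5.17 p [ 0.4876 -0.1995  0.177 ] q6 -1.86 F [-1.  -1.1  6.3] w 0.13 jawyaw 1.412 tilt [ 0.002 -0.001]
```

View pics/f.png

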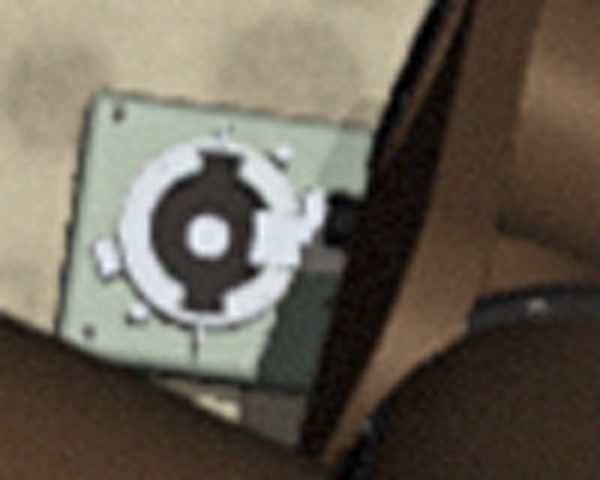

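Gripped: width 0.13 ≈ 11 mm matches the 12 mm fin, and the picture shows the tongue end still at the collar. Sliding along tool -y.

Call:
step_arm --rows '[[[-0.1,-0.5,0,0,0,0,-1],[0,-0.8,0,0,0,0,-1],[0,-0.8,0,0,0,0,-1],[0,-0.5,0,0,0,0,-1],[0,-0.2,0,0,0,0,-1],[0,0,0,0,0,0,-1]]]'

```text
time: 5.92
ee_pos: [0.483, -0.2275, 0.1771]
orientation: [0.056, 0.705, -0.056, 0.705]
ft_force: [5.0, -2.3, -9.1]
width: 0.132
```

Call:
step_arm --rows '[[[0,-0.2,0,0,0,0,-1],[0,-0.2,0,0,0,0,-1],[0,0,0,0,0,0,-1]]]'

```text
time: 6.3
ee_pos: [0.4824, -0.2313, 0.1771]
orientation: [0.056, 0.705, -0.056, 0.705]
ft_force: [3.6, -2.0, -7.6]
width: 0.129
```

Call:
step_arm --rows '[[[0,-0.2,0,0,0,0,-1],[0,-0.2,0,0,0,0,-1],[0,0,0,0,0,0,-1]]]'

```text
time: 6.68
ee_pos: [0.4817, -0.2352, 0.1771]
orientation: [0.056, 0.705, -0.056, 0.705]
ft_force: [4.1, -1.6, -7.5]
width: 0.135
```

Call:
step_arm --rows '[[[0.05,-0.2,0,0,0,0,-1],[0,-0.2,0,0,0,0,-1],[0,0,0,0,0,0,-1]]]'

```text
time: 7.05
ee_pos: [0.4811, -0.2391, 0.177]
orientation: [0.056, 0.705, -0.056, 0.705]
ft_force: [2.1, 0.0, 6.0]
width: 0.129
```

Call:
step_arm --rows '[[[0,-0.1,0,0,0,0,-1],[0,-0.1,0,0,0,0,-1],[0,0,0,0,0,0,-1]]]'

```text
time: 7.42
ee_pos: [0.481, -0.2395, 0.177]
orientation: [0.057, 0.705, -0.055, 0.705]
ft_force: [9.4, 19.4, 9.9]
width: 0.126
```

End stop reached: 40 mm travelled and the push rose to 19 N. Relieving, releasing, going to the lid.

Call:
step_arm --rows '[[[0,0.1,0,0,0,0,-1],[0,0,0,0,0,0,-0.6],[0,0,0,0,0,0,0],[0,0,0,0,0,0,0.5],[-3,0,0,0,0,0,1],[-5,0,0,0,0,0,1],[-4,5,-0.8,0,0,0,1],[0,5.7,-0.84,0,0,0,1],[0,5.7,-0.84,0,0,0,1],[0,5.7,-0.84,0,0,0,1]]]'

```text
time: 8.68
ee_pos: [0.4823, -0.0163, 0.2953]
orientation: [0.056, 0.705, -0.056, 0.705]
ft_force: [0.9, -0.2, -0.3]
width: 1.002
```

Call:
step_arm --rows '[[[0,5.7,-0.84,0,0,0,1],[0,5.7,-0.84,0,0,0,1],[0,5.7,-0.84,0,0,0,1],[0,5.7,-0.84,0,0,0,1],[0,5.7,-0.84,0,0,0,1],[0,0,0,-0.178,0,0,1],[0,0,0,-0.178,0,0,1],[0,0,0,-0.178,0,0,1],[0,0,0,-0.178,0,0,1],[0,0,0,-0.178,0,0,1]]]'

```text
time: 9.93
ee_pos: [0.4858, 0.2701, 0.295]
orientation: [-0.255, 0.66, 0.255, 0.659]
ft_force: [0.6, 0.4, 0.8]
width: 1.0
```

Call:
step_arm --rows '[[[0,0,0,-0.176,0,0,1],[0,0,0,0,0,0,1]]]'

```text
time: 10.18
ee_pos: [0.4858, 0.2701, 0.295]
orientation: [-0.31, 0.636, 0.31, 0.635]
ft_force: [0.1, 0.2, -0.7]
width: 0.995
```

```bash
python3 -c "
from fit import *
crop('top',330,180,100,80,6,'pics/g.png')
g=gray('top')
print(fit_collar('top',g,(.5045,-.097,-.16)),fit_collar('top',g,(.506,-.095,-.2)))
for c in('top','side'):
  print([np.round(d['at'],4) for d in place_of('lock_grip',c)[:1]])
move((.4878,.2803,.043),2.478)"
```

```text
(array([ 0.5044, -0.0977, -0.1611]), np.float64(-132.48)) (array([ 0.5044, -0.0977, -0.1611]), np.float64(-132.48))
[array([ 0.4779, -0.238 ,  0.1262])]
[array([ 0.4871, -0.2003,  0.1219])]
shift cm [19.81  0.47  0.91] rot [-0.001 -0.     0.   ] | t 10.47 p [0.4859 0.2702 0.2951] q6 -2.02 F [0.2 1.  0.6] w 0.999 jawyaw 2.477 tilt [-0. -0.]
```

View pics/g.png

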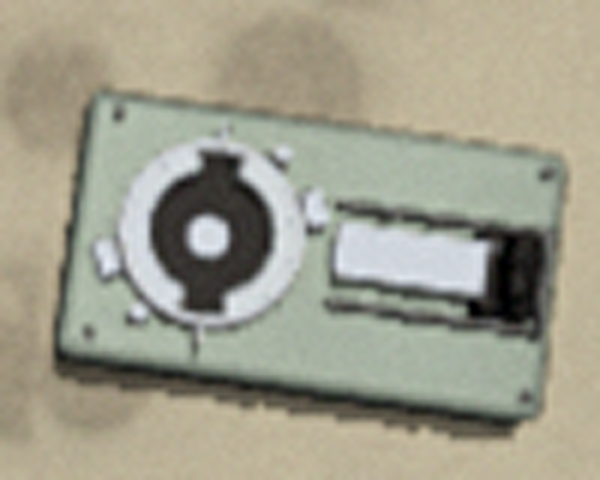

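The picture shows the lock at its end, with the tongue well clear of the collar (tongue tip at crop ~x=332, ring edge at ~304). The side reading is from an old picture. Now the lid.

Call:
step_arm --rows '[[[5,0.5,0.9,0,0,0,1],[5,0,0,0,0,0,1],[5,0,0,0,0,0,1],[3,0,0,0,0,0,1],[1.7,0,0,0,0,0,1],[0,0,0,0,0,0,0],[0,0,0,0,0,0,-1],[0,0,0,0,0,0,-1],[0,0,0,0,0,0,-1],[0,0,0,0,0,0,-1]]]'

```text
time: 11.72
ee_pos: [0.4879, 0.2807, 0.0991]
orientation: [-0.31, 0.635, 0.31, 0.636]
ft_force: [-1.9, -1.1, 10.8]
width: 0.153
```

Call:
step_arm --rows '[[[-3,0,0,0,0,0,-1],[-5,0,0,0,0,0,-1],[-5,0,0,0,0,0,-1],[0,0,0,0,0,0,-1]]]'

```text
time: 12.22
ee_pos: [0.4891, 0.2813, 0.2321]
orientation: [-0.31, 0.633, 0.31, 0.638]
ft_force: [0.1, 0.6, -1.3]
width: 0.152
```

```bash
python3 -c "
from fit import *
move((.4878,.2803,.043),2.478)
for c in('top','side'):
  im=camera(c)
  for n in('lid','lid_handle'): print(c,n,[(round(d['conf'],2),np.round(d['at'],4)) for d in place_of(n,c)[:1]])
"
```

```text
shift cm [13.51  0.08 -0.24] rot [0.001 0.006 0.003] | t 12.22 p [0.4891 0.2813 0.2321] q6 -2.01 F [ 0.1  0.6 -1.3] w 0.152 jawyaw 2.479 tilt [0.006 0.003]
top lid []
top lid_handle []
side lid [(0.86, array([0.4845, 0.2802, 0.1303]))]
side lid_handle [(0.77, array([0.4877, 0.2845, 0.1738]))]
```

Call:
step_arm --rows '[[[0,-3.5,-4.1,0,0,0,-1],[0,-3.5,-4.1,0,0,0,-1],[0,-3.5,-4.1,0,0,0,-1],[0,-3.5,-4.1,0,0,0,-1],[0,-3.5,-4.1,0,0,0,-1],[0,-3.5,-4.1,0,0,0,-1],[0,-3.5,-4.1,0,0,0,-1],[0,0,0,0.178,0,0,-1],[0,0,0,0.178,0,0,-1],[0,0,0,0.178,0,0,-1]]]'

```text
time: 13.78
ee_pos: [0.5036, -0.0968, 0.2271]
orientation: [-0.129, 0.696, 0.13, 0.695]
ft_force: [0.1, -0.2, -0.0]
width: 0.157
```

Call:
step_arm --rows '[[[0,0,0,0.178,0,0,-1],[0,0,0,0.178,0,0,-1],[0,0,0,0.178,0,0,-1],[0,0,0,0,0,0,-1]]]'

```text
time: 14.28
ee_pos: [0.5037, -0.0965, 0.2273]
orientation: [0.056, 0.705, -0.056, 0.704]
ft_force: [-0.5, 0.3, -0.9]
width: 0.155
```

```bash
python3 -c "
from fit import *
move((.504,-.097,.165),1.411)
for c in('top','side'):
  im=camera(c)
  for n in('lid','lid_handle','collar'): print(c,n,[(round(d['conf'],2),np.round(d['at'],4)) for d in place_of(n,c)[:1]])
  if c=='side': crop(c,300,110,100,100,6,'pics/h.png',im)
"
```

```text
shift cm [ 0.83 -0.05  0.04] rot [ 0.001 -0.002 -0.   ] | t 14.28 p [ 0.5037 -0.0965  0.2273] q6 -1.66 F [-0.5  0.3 -0.9] w 0.155 jawyaw 1.412 tilt [-0.002  0.   ]
top lid [(0.51, array([ 0.5032, -0.1001,  0.1252]))]
top lid_handle [(0.54, array([ 0.5063, -0.0943,  0.1725]))]
top collar []
side lid [(0.83, array([ 0.5062, -0.0957,  0.1292]))]
side lid_handle [(0.92, array([ 0.5013, -0.0939,  0.1727]))]
side collar [(0.94, array([ 0.5069, -0.0951,  0.0919]))]
```

View pics/h.png

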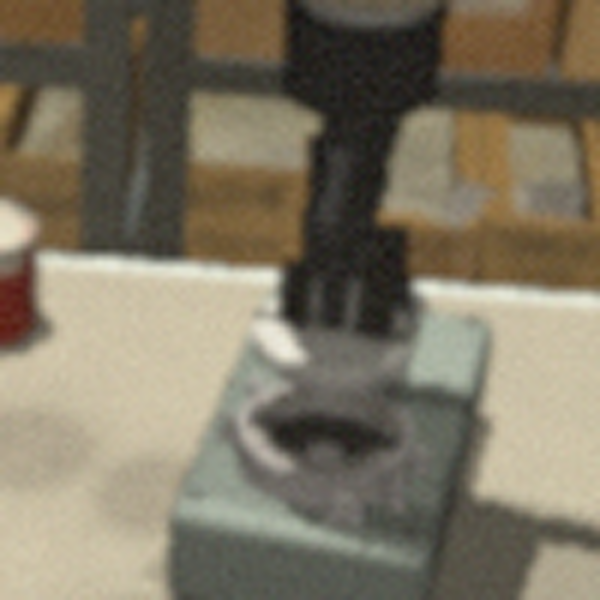

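The lid hangs level over the open collar: flange at about (335,345) in the crop, mouth at about (325,445). I'll lower it gently with a small correction.

Call:
step_arm --rows '[[[1.5,-0.04,0.09,0,0,0,-1],[1.5,0,0,0,0,0,-1],[0.6,0,0,0,0,0,-1],[0.2,0,0,0,0,0,-1],[0.2,0,0,0,0,0,-1],[0,0,0,0,0,0,-1]]]'

```text
time: 15.42
ee_pos: [0.5049, -0.0971, 0.1882]
orientation: [0.056, 0.705, -0.056, 0.705]
ft_force: [-0.5, 0.4, -1.1]
width: 0.155
```

Call:
step_arm --rows '[[[0.3,0,0,0,0,0,-1],[0.3,0,0,0,0,0,-1],[0,0,0,0,0,0,-1]]]'

```text
time: 15.8
ee_pos: [0.5049, -0.0971, 0.1819]
orientation: [0.056, 0.705, -0.056, 0.705]
ft_force: [-1.3, 1.2, -3.2]
width: 0.156
```

Call:
step_arm --rows '[[[0.3,0,0,0,0,0,-1],[0.3,0,0,0,0,0,-1],[0,0,0,0,0,0,-1]]]'

```text
time: 16.18
ee_pos: [0.5049, -0.0971, 0.1759]
orientation: [0.056, 0.705, -0.056, 0.705]
ft_force: [-0.9, -0.1, -2.7]
width: 0.155
```

Call:
step_arm --rows '[[[0.1,0,0,0,0,0,-1],[0.1,0,0,0,0,0,-1],[0,0,0,0,0,0,-1]]]'

```text
time: 16.55
ee_pos: [0.5049, -0.0971, 0.1741]
orientation: [0.056, 0.705, -0.056, 0.705]
ft_force: [-1.2, 0.4, -0.4]
width: 0.155
```

Call:
step_arm --rows '[[[0.05,0,0,0,0,0,-1],[0.05,0,0,0,0,0,-1],[0,0,0,0,0,0,-1],[0,0,0,0,0,0,-1]]]'

```text
time: 17.05
ee_pos: [0.5049, -0.0971, 0.1739]
orientation: [0.056, 0.705, -0.056, 0.705]
ft_force: [-6.9, 3.2, 18.8]
width: 0.156
```

Seated: the height matches 0.174 and the rim pushes back with 19 N. Easing off a bit and twisting clockwise.

Call:
step_arm --rows '[[[-0.05,0,0,0,0,0,-1],[0,0,0,0,0,0,-1],[0,0,0,0.1,0,0,-1],[0,0,0,0.1,0,0,-1],[0,0,0,0,0,0,-1]]]'

```text
time: 17.68
ee_pos: [0.5051, -0.0967, 0.174]
orientation: [0.127, 0.695, -0.127, 0.696]
ft_force: [-4.0, 5.6, 10.7]
width: 0.15
```

Call:
step_arm --rows '[[[0,0,0,0.1,0,0,-1],[0,0,0,0.1,0,0,-1],[0,0,0,0.1,0,0,-1],[0,0,0,0.1,0,0,-1],[0,0,0,0.02,0,0,-1],[0,0,0,0,0,0,-1],[0,0,0,0,0,0,-1]]]'

```text
time: 18.55
ee_pos: [0.5051, -0.0967, 0.174]
orientation: [0.269, 0.654, -0.269, 0.654]
ft_force: [-2.6, 7.4, 10.1]
width: 0.157
```

```bash
python3 -c "
from fit import *
move((.5049,-.0971,.12),1.411-.62);print(get_obs()['ft_torque'])
for c in('top','side'):
  im=camera(c)
  for n in('lid','lid_handle','lock_grip','ink_tin_red','tape_black','staple_pack'): print(c,n,[(round(d['conf'],2),np.round(d['at'],4)) for d in place_of(n,c)[:1]])
  crop(c,*((330,180) if c=='top' else (300,120)),100,80,4,f'pics/{c}e.png',im)
cv2.imwrite('pics/e.png',np.hstack([cv2.imread('pics/tope.png'),cv2.imread('pics/sidee.png')]))
"
```

```text
shift cm [ 0.   -0.04  0.01] rot [ 0.     0.    -0.001] | t 18.55 p [ 0.5051 -0.0967  0.174 ] q6 -1.04 F [-2.6  7.4 10.1] w 0.157 jawyaw 0.791 tilt [0.001 0.   ]
[1.172382   0.29474191 0.27056921]
top lid []
top lid_handle []
top lock_grip []
top ink_tin_red [(0.7, array([ 0.7187, -0.3139, -0.002 ]))]
top tape_black [(0.65, array([ 7.217e-01,  3.630e-02, -1.000e-04]))]
top staple_pack [(0.74, array([0.4362, 0.4308, 0.0015]))]
side lid [(0.72, array([ 0.5054, -0.0964,  0.0766]))]
side lid_handle [(0.81, array([ 0.5069, -0.0931,  0.1185]))]
side lock_grip []
side ink_tin_red [(0.97, array([ 0.7243, -0.3175, -0.    ]))]
side tape_black [(0.44, array([7.199e-01, 3.570e-02, 7.000e-04]))]
side staple_pack [(0.92, array([ 0.4379,  0.4317, -0.0022]))]
```

View pics/e.png

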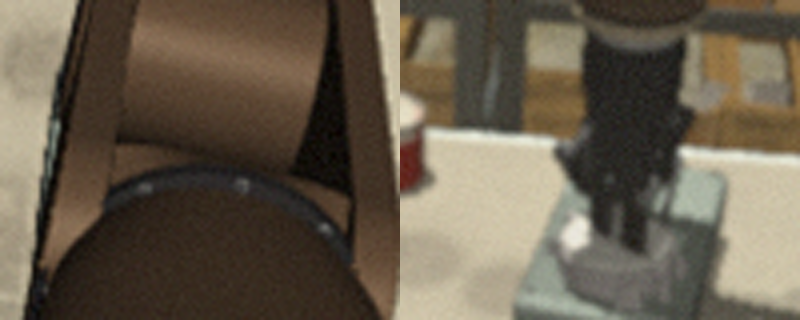

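```bash
python3 -c "
from bench import *
print(hand_in(),get_obs()['time'])"
```

```text
the job is handed in; nothing more can be done
the job is handed in; nothing more can be done
```

The job is handed in at about 19 s of the 54 s, with the lid seated, turned to the half-way mark and still gripped; no verdict was reported.

**What I did**
- **Transport lock:** I slid it 40 mm to its end stop, where the push rose to about 19 N. A top picture afterwards showed the tongue well clear of the collar.
- **Lid fit:** I lowered the lid into the collar until the rim pushed back at the expected height (TCP at 0.174 m).
- **Twist:** I turned the gripper 0.62 rad clockwise and kept the grip closed.

**Last checks**
- **Lid:** The side camera put the underside at 0.0766 m, against 0.075 m when fully down. It was within about 1.5 mm of the collar centre, and the tool was level.
- **Grip:** The opening was 0.157 (about 13 mm), which fits the 14 mm handle.
- **Forces:** About 10 N pressing down and 7 N sideways remained.
- **Bystanders:** The red tin, tape roll and carton read within about 5 mm of their first positions, which is the noise of the readings.

**Not confirmed**
- **Ring angle:** I inferred the ring angle from the gripper turn. With the play it should be about 0.58 to 0.62 rad.
- **Final view:** In the final pictures the arm hid the collar and lid from the top camera, and the lock from both. The lock's final state rests on the earlier top picture. The networks' one side reading of the lock after the slide came from an old picture, so I ignored it.

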